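# Turn the reference ball's dish to the side-looking microscope

### The job

Pick up the white dish by its upright grip without turning it, and once it is clear of the bench turn it a quarter turn so that the gap in its wall squarely faces the lens of the side-looking microscope. Finish while still holding it there, level and still in front of the lens, with the loose steel ball resting in the middle of the dish at the microscope's focus point. Keep the dish level and the ball near the middle throughout, do not touch the ball or the microscope, and leave the other things where they are.

Things in the scene. Friction and masses are not known exactly. Their poses are not given: they have to be found in the camera images.
- dish: shallow round white dish, 77 mm diameter, 20 mm tall, 100 to 170 g, loose on the bench. Origin: centre of its underside, z up. Floor: shallow cone, lowest in the middle (z = 4 mm; slope 10% to 13 mm radius, then 24%). Wall 3 mm thick with a 28 mm gap on the +x side; grip on the -x side. At the start its x axis lies a quarter turn (within 0.1 rad) clockwise, from above, of the scope's x axis
- dish_grip (a point): where to pinch the dish: on its upright square grip (14 x 14 mm, faces along the dish's x and y, either pair can be pinched), 65 mm from the dish's middle on its -x side, 45 mm above the dish's underside. The grip is free from z = 12 mm to its top at z = 62 mm above the underside. Axes as dish
- dish_centre (a point): where the ball's centre is when it rests in the middle of the dish: on the dish's axis, 13 mm above its underside. Axes as dish
- dish_gap (a point): middle of the gap in the dish's wall, 37 mm from the dish's axis on its +x side, 13 mm above the underside
- ball: loose dark steel ball lying in the dish, 18 mm diameter, 24 g; it rolls almost without friction. Its origin is its underside as built and turns as it rolls: use ball_center
- ball_center (a point): centre of the loose ball
- scope: fixed microscope that looks level along the bench: white base plate 180 x 140 mm from x = 160 mm, steel post, level tube (44 mm thick, axis 150 mm above the bench) with a steel lens (28 mm thick) at its near end, x = 75 mm; ends at x = 380 mm, 178 mm tall. Origin: on the bench below its focus point; x axis points from there to the lens, along the tube; z up
- focus (a point): focus point of the side-looking microscope, on the tube's axis, 75 mm in front of the lens and 150 mm above the bench: the ball's centre belongs here. Axes as scope. The gap faces the lens squarely when the dish's x axis (middle to gap) points the same way as the scope's x axis
- oil_bottle: small brown screw-cap bottle, 30 mm diameter, 62 mm tall, standing beside the dish; bystander. Origin: centre of its underside
- forceps: flat steel forceps, 130 x 18 x 6 mm, lying beside the dish; bystander. Origin: centre of its underside
- petri: clear closed petri dish, 92 mm diameter, 15 mm tall, on the bench below the focus point; bystander. Origin: centre of its underside
- stain_jar: empty glass jar, 64 mm diameter, 85 mm tall; bystander. Origin: centre of its underside
- slide_box: flat blue plastic box, 85 x 80 x 30 mm; bystander. Origin: centre of its underside

How it is judged:
By the outcome, as a careful person would: the job done as asked, in the order asked, and still so for the second after the job is handed in, while the arm keeps its last pose, push and grip.
It also fails if it takes over 56 s, if anything falls off the work surface, if the arm or the gripper's body presses on something with over 40 N, if the wrist force passes 120 N, or if a joint passes its speed limit or range.

### The arm

A 6-joint arm with a two-finger parallel gripper is mounted at the origin on the work surface. World frame = base frame: x ahead of the robot, y to its left, z up, the work surface at z = 0. Lengths are in m, angles in degrees, forces in N, time in s.
With the tool pointing down it reaches from about 0.3 to 0.75 m from the base axis. Payload 8.5 kg.
Tool frame: the origin (TCP) lies midway between the tips of the shut fingers; the grasp point (between the pads) lies 19 mm behind it; z points along the fingers, y is the direction in which the jaws open and shut (so a half turn about z gives the same grasp; the last joint's range is limited). The gripper opens to 85 mm and grips with 20 to 120 N. Pads are 22 mm wide; open, the fingers measure 114 mm over their backs; the gripper's body (76 mm by 85 mm) begins 54 mm behind the grasp point. The pads swing forward as they close: fully open they stand 13 mm farther back than shut.
Start: joints at [-76.736, 21.807, 74.336, -0, 83.858, -12.336], TCP at [0.238, -0.496, 0.231] pointing down, gripper open.
Joint ranges: [-178.18, 178.18], [-50.72, 133.34], [12.68, 142.11], [-81.47, 261.47], [9.98, 163.14], [-165.26, 165.26]. Speed limits (degrees/s): [136.94, 136.94, 180, 180, 180, 180].

### API

Orientations are given as a 3x3 rotation matrix whose columns are the frame's x, y, z axes.
In Python, from rig import env, viewer, ticket gives the robot as it stands. The module is installed in compiled form; this text tells all that it offers.
- The arm moves only by the shell command python3 -m pendant 'ROWS' [FORCE]. ROWS is JSON, a list of rows, each a list of 3 entries, a list of its own where there are three numbers: the shift along the world's x, y, z in mm, then the turn about the world's z in rad, then the opening, from -1 (shut) to 1 (fully open). A call has 1 to 12 rows; each row shifts and turns the pose as measured when the row begins; what a row does not reach is not made up. A row lasts 1/8 s, in which the tool goes at most 62.5 mm and 10.7 degrees, less where a joint would pass 70% of its speed; a pose out of reach is approached as far as the arm can. A call with a gripper value outside its range is refused whole. The fingers move at their own pace and stop on an object; FORCE is the grip in N (left out, the last holds). Time passes only in rows, so rows that do not move let the fingers close. It gives the time, the measured TCP pose, the force and the opening at its end, in the units of the state.
- env.observe(): the state, without advancing time (a new reading comes with each control period).
- viewer.get_image(name): name is "scene" or "top" or "wrist"; returns (picture, depth): 384x512x3 uint8, red, green, blue; 384x512 float32, m along the optical axis (not along the pixel's ray), 0 where there is no reading.
- viewer.camera_params(name): a dict with "fx", "fy", "cx", "cy" (pixels), "rvec" (rotation vector, rad) and "tvec" (3), from world to camera coordinates, as OpenCV has them; the wrist camera has in their place "T_tool_cam" (4x4, takes a point from camera to tool coordinates, whose origin is the TCP and whose axes are the flange's). Camera axes: x right, y down, z forward; pixel columns grow to the right and rows downward; lengths in m; the calibration is good to about 2 mm. A picture is of the moment at which its call begins: read the wrist's pose just before it. camera_params takes no time and is no camera call.
- ticket.close_job(): hands the job in, once; it reports no verdict.
The state is a dict: "time_s": time; "q": joint angles; "qvel": joint speeds; "joint_efforts": joint torques, N m; "position": TCP position; "tool_rot": TCP orientation; "ft_force": force on the tool from outside, world axes, zero at the start; "wrist_torque": the same for the moment, N m; "grip_width": finger opening in m.
Only numpy, scipy, OpenCV 4.12 (cv2) and the standard library are available. Lean on these libraries where they do the work, as an engineer would, in place of code of your own. Each camera call takes 0.05 s, during which the arm holds its last target. There are 200 camera calls.

## Working session

There is one attempt and no reset: what is moved stays moved. The work goes in short steps, Python scripts to look and compute and a shell command to move; the robot and the scene stay as the last step left them, time stands still between calls to the robot, and variables do not carry over. Pictures are saved under pics/ and viewed, about 8 in all and at most 12, crops included, and the job is handed in when it is done.

```bash
mkdir -p pics
cat > h.py <<'E'
import numpy as np, cv2
from rig import env, viewer, ticket
def cam(n):
    p=viewer.camera_params(n); K=np.array([[p['fx'],0,p['cx']],[0,p['fy'],p['cy']],[0,0,1]])
    if n=='wrist':
        s=env.observe(); T=np.eye(4);T[:3,:3]=s['tool_rot'];T[:3,3]=s['position']; T=T@np.array(p['T_tool_cam'])
        return K,T[:3,:3],T[:3,3]
    R=cv2.Rodrigues(np.array(p['rvec'],float))[0]; t=np.array(p['tvec'],float).ravel()
    return K,R.T,-R.T@t
def ray(c,uv,z):
    K,R,o=c; uv=np.atleast_2d(uv).astype(float)
    d=(np.c_[uv,np.ones(len(uv))]@np.linalg.inv(K).T)@R.T
    return o+d*((z-o[2])/d[:,2])[:,None]
def cloud(c,D):
    K,R,o=c; v,u=np.mgrid[:D.shape[0],:D.shape[1]]
    P=np.stack([(u-K[0,2])/K[0,0]*D,(v-K[1,2])/K[1,1]*D,D],-1)
    return P@R.T+o
def proj(c,P):
    K,R,o=c; q=(np.atleast_2d(P)-o)@R@K.T; return q[:,:2]/q[:,2:]
def shot(n,f=None):
    c=cam(n); I,D=viewer.get_image(n)
    if f: cv2.imwrite('pics/'+f,I[:,:,::-1])
    np.savez('last_'+n,I=I,D=D,K=c[0],R=c[1],o=c[2])
    return c,I,D
def load(n):
    z=np.load('last_'+n+'.npz'); return (z['K'],z['R'],z['o']),z['I'],z['D']
E
python3 - <<'E'
from h import *
for n in('top','scene'):
    c,I,D=shot(n,n+'1.png'); print(n,c[2],c[1][:,2],c[0][0,0])
s=env.observe();print(s)
E
```

```text
top [ 0.45262669 -0.15164272  0.93019563] [ 0.09543378 -0.01881827 -0.99525789] 374.9617819581682
scene [ 1.14394301 -0.20332966  0.74224347] [-0.69196781  0.04583677 -0.72047175] 416.16960801136105
{'time_s': 0.1, 'q': array([-7.67343527e+01,  2.18386191e+01,  7.43799217e+01, -1.02391094e-04,
        8.38601413e+01, -1.23340609e+01]), 'qvel': array([-0.02771304,  0.08020165, -0.1499743 ,  0.03364775, -0.01989511,
        0.09395489]), 'joint_efforts': array([ 5.09467791e-03, -4.49219477e+01, -2.31654865e+01, -7.67110578e-05,
        3.72105031e-03, -5.60941501e-06]), 'position': array([ 0.23759288, -0.49573119,  0.23076245]), 'tool_rot': array([[ 9.01834690e-01,  4.32081116e-01, -3.16846452e-04],
       [ 4.32081134e-01, -9.01833748e-01,  1.33621029e-03],
       [ 2.91608410e-04, -1.34194417e-03, -9.99999057e-01]]), 'ft_force': array([-0.26402312,  0.12886136,  0.70813259]), 'wrist_torque': array([-0.02199649, -0.03913386, -0.01466348]), 'grip_width': 0.08517462347879899}
```

View pics/top1.png

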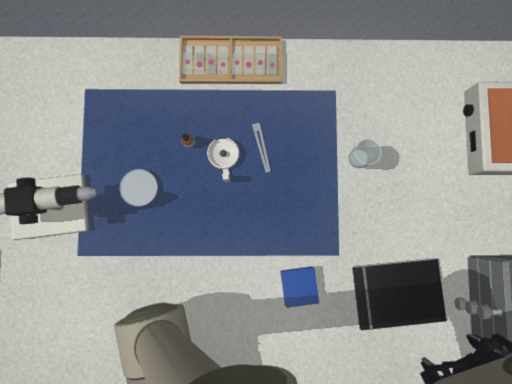

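View pics/scene1.png

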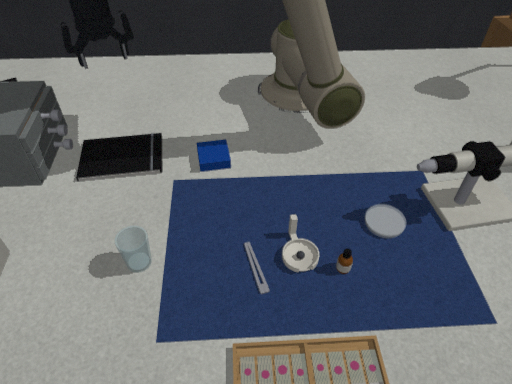

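```bash
python3 - <<'E'
from h import *
c,I,D=load('top'); P=cloud(c,D); hsv=cv2.cvtColor(I,cv2.COLOR_RGB2HSV).astype(int)
def box(u0,v0,u1,v1): 
    m=np.zeros(D.shape,bool); m[v0:v1,u0:u1]=1; return m
white=(hsv[...,2]>140)&(hsv[...,1]<90)
# dish: rim circle
m=(white&box(200,130,246,190)); z=P[...,2]
print('dish z pct',np.percentile(z[m],[5,50,95]))
cs=max(cv2.findContours(m.astype('uint8'),cv2.RETR_EXTERNAL,cv2.CHAIN_APPROX_NONE)[0],key=cv2.contourArea)[:,0]
w=ray(c,cs[cs[:,1]<164],0.018)[:,:2]
A=np.c_[2*w,np.ones(len(w))]; s=np.linalg.lstsq(A,(w**2).sum(1),rcond=None)[0]
print('dish c',s[:2],'r',np.sqrt(s[2]+s[:2]@s[:2]))
g=box(210,160,246,195)&(z>0.048)&(z<.09); print('grip n',g.sum(),P[g].mean(0), np.median(z[g]))
b=(hsv[...,2]<90)&box(214,144,232,163); v,u=np.nonzero(b); print('ball px',u.mean(),v.mean(),b.sum(), ray(c,[u.mean(),v.mean()],.014))
# petri
m=(z>.008)&(z<.03)&box(112,165,165,212); print('petri',m.sum(),P[m].mean(0))
# tube
m=(z>.13)&(z<.2)&box(0,160,100,240); q=P[m]; print('tube',m.sum(), 'y range',q[:,1].min(),q[:,1].max())
for y0 in np.arange(q[:,1].min(),q[:,1].max(),.02):
    k=q[(q[:,1]>=y0)&(q[:,1]<y0+.02)]
    if len(k)>5: print('%.3f n%d xmin %.3f max %.3f xmean %.4f zmax %.3f'%(y0,len(k),*np.percentile(k[:,0],[3,97]),k[:,0].mean(),np.percentile(k[:,2],97)))
print('bottle',P[box(175,125,200,152)&(z>.03)&(z<.1)].mean(0))
E
python3 - <<'E'
import cv2
I=cv2.imread('pics/top1.png');J=I[110:250,0:280]
cv2.imwrite('pics/c1.png',cv2.resize(J,None,fx=2.8,fy=2.8,interpolation=cv2.INTER_CUBIC))
E
```

```text
dish z pct [0.00283668 0.0080422  0.05183643]
dish c [ 0.64128386 -0.07248847] r 0.038122029440260184
grip n 42 [ 0.57815364 -0.08214609  0.05974308] 0.06037315391642056
ball px 223.57894736842104 153.21052631578948 19 [[ 0.64128045 -0.07467569  0.014     ]]
petri 1115 [0.55707551 0.13337159 0.01392155]
tube 2452 y range 0.1771187507807551 0.369215767224084
0.177 n139 xmin 0.518 max 0.541 xmean 0.5297 zmax 0.164
0.197 n177 xmin 0.511 max 0.543 xmean 0.5264 zmax 0.169
0.217 n179 xmin 0.508 max 0.543 xmean 0.5244 zmax 0.170
0.237 n219 xmin 0.503 max 0.541 xmean 0.5210 zmax 0.171
0.257 n208 xmin 0.500 max 0.540 xmean 0.5187 zmax 0.172
0.277 n332 xmin 0.491 max 0.541 xmean 0.5138 zmax 0.175
0.297 n494 xmin 0.471 max 0.558 xmean 0.5097 zmax 0.176
0.317 n431 xmin 0.469 max 0.559 xmean 0.5149 zmax 0.176
0.337 n219 xmin 0.484 max 0.542 xmean 0.5125 zmax 0.176
0.357 n54 xmin 0.488 max 0.528 xmean 0.5060 zmax 0.170
bottle [0.67016251 0.01157382 0.04580573]
```

View pics/c1.png

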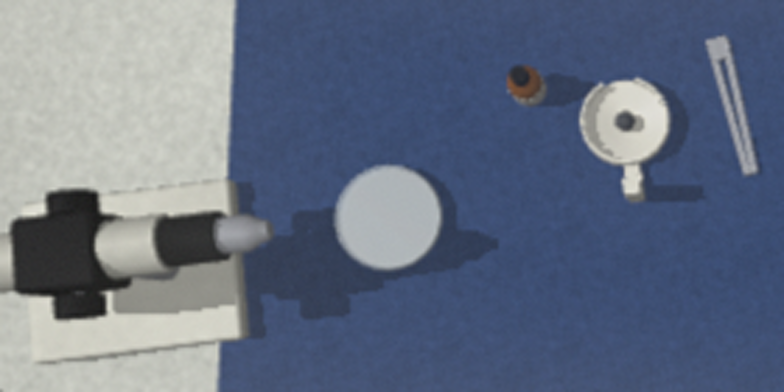

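```bash
cat > scope.py <<'E'
from h import *
def analyse(n):
    c,I,D=load(n); P=cloud(c,D); z=P[...,2]
    # plate: thin white plate, top height
    m=((z>.005)&(z<.03)&(P[...,1]>.18)&(P[...,1]<.45)&(abs(P[...,0]-.52)<.12)).astype('uint8')
    print(n,'plate n',m.sum(),'z',np.median(z[m>0]) if m.any() else 0)
    # silhouette of lens/tube: nearest depth mask; left/right edges, rays at z=.15
    m=((z>.10)&(z<.2)&(P[...,1]>.14)&(P[...,1]<.262)&(abs(P[...,0]-.53)<.06)).astype('uint8')
    v,u=np.nonzero(m); W=ray(c,np.c_[u,v],.150)
    t=W[:,1]; mids=[]
    for y0 in np.arange(t.min()+.004,.25,.008):
        k=W[(t>=y0)&(t<y0+.008),0]
        if len(k)>4: mids.append((y0+.004,(k.min()+k.max())/2,k.max()-k.min()))
    mids=np.array(mids); print(np.round(mids,4))
    k=mids[:,0]>t.min()+.01
    s,b=np.polyfit(mids[k,0],mids[k,1],1); yaw=np.degrees(np.arctan2(1,s))
    tip=np.array([s*t.min()+b,t.min()]); d=np.array([np.cos(np.radians(yaw)),np.sin(np.radians(yaw))])
    print('yaw',yaw,'tip',tip,'focus',tip-.075*d)
if __name__=='__main__':
    analyse('top')
    c,I,D=load('top')
    G=cv2.cvtColor(I,cv2.COLOR_RGB2GRAY); P=cloud(c,D)
    m=((P[...,2]>.006)&(P[...,2]<.03)).astype('uint8'); m[:,100:]=0; m[:165]=0; m[245:]=0
    v,u=np.nonzero(m); 
    e=[(u[v==r].max(),r) for r in range(182,230) if (v==r).any()]; e=ray(c,e,.012)
    print('near edge',e[[0,-1]],np.degrees(np.arctan2(*(e[-1]-e[0])[[1,0]])))
    b=[(x,v[u==x].max()) for x in range(15,80) if (u==x).any()]; b=ray(c,b,.012)
    s=np.polyfit(b[:,1],b[:,0],1); print('side slope yaw',np.degrees(np.arctan2(1,s[0])),np.std(b[:,0]-np.polyval(s,b[:,1])))
E
python3 scope.py
```

```text
top plate n 2333 z 0.01687986219198101
[[0.1833 0.5301 0.0188]
 [0.1913 0.5301 0.0271]
 [0.1993 0.5301 0.0271]
 [0.2073 0.5259 0.0312]
 [0.2153 0.528  0.0354]
 [0.2233 0.527  0.0374]
 [0.2313 0.5259 0.0354]
 [0.2393 0.5249 0.0374]
 [0.2473 0.5218 0.0395]]
yaw 97.19889410650694 tip [0.5322597  0.17529962] focus [0.54165826 0.10089084]
near edge [[0.56954717 0.26816897 0.012     ]
 [0.45506979 0.25363829 0.012     ]] -172.7660977442325
side slope yaw 97.27386216329825 0.0008134842218984873
```

```bash
python3 -m pendant '[[[30,40,0],-0.1,1],[[50,40,0],-0.15,1],[[50,40,0],-0.1,1],[[50,40,0],0,1],[[50,40,0],0,1],[[30,40,0],0,1],[[0,45,0],0,1],[[0,45,0],0,1],[[0,40,0],0,1],[[0,0,0],0,1]]'
```

```text
time_s: 1.35
position: [0.4958, -0.1182, 0.2265]
tool_rot: [[0.997, 0.083, -0.005], [0.083, -0.997, 0.007], [-0.004, -0.007, -1.0]]
ft_force: [0.0, 0.2, -0.5]
grip_width: 0.0857
```

Run:
```python
from h import *
c,I,D=shot('wrist','w1.png'); P=cloud(c,D); z=P[...,2]
print(c[2],c[1][:,2],'grip px',proj(c,[.578,-.082,.062]),'dish',proj(c,[.641,-.0725,.02]))
```

```text
[ 0.57053627 -0.11277065  0.36807764] [-0.29362303 -0.01843717 -0.95574347] grip px [[223.83918781  96.28789226]] dish [[222.19554239  38.71951003]]
```

View pics/w1.png

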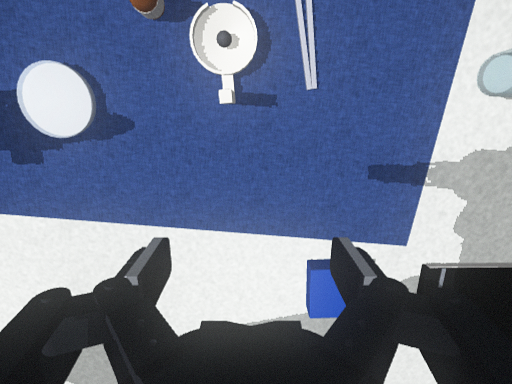

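```bash
cat > dish.py <<'E'
from h import *
def dish(n,gb,db,zb=0.0):
    c,I,D=load(n); P=cloud(c,D); z=P[...,2]
    m=np.zeros(D.shape,bool); m[gb[1]:gb[3],gb[0]:gb[2]]=1
    g=m&(abs(z-zb-.062)<.006); v,u=np.nonzero(g)
    W=ray(c,np.c_[u,v],zb+.062)[:,:2]; r=cv2.minAreaRect((W*1000).astype('float32')); print('grip top',W.mean(0),'n',g.sum(),r)
    m[:]=0; m[db[1]:db[3],db[0]:db[2]]=1
    rim=m&(z>zb+.016)&(z<zb+.024); v,u=np.nonzero(rim); w=ray(c,np.c_[u,v],zb+.02)[:,:2]
    # rim midline radius: fit circle
    s=np.linalg.lstsq(np.c_[2*w,np.ones(len(w))],(w**2).sum(1),rcond=None)[0]
    print('rim c',s[:2],'r',np.sqrt(s[2]+s[:2]@s[:2]),rim.sum())
    hsv=cv2.cvtColor(I,cv2.COLOR_RGB2HSV); m2=m&(hsv[...,2]<95)&(z>zb+.008)&(hsv[...,1]<110)
    nb,L,S,C=cv2.connectedComponentsWithStats(m2.astype('uint8')); k=1+np.argmax(S[1:,4])
    b=ray(c,C[k],zb+.013)[0]; print('ball',b[:2],S[k])
    d=s[:2]-W.mean(0); print('yaw',np.degrees(np.arctan2(d[1],d[0])),'len',np.hypot(*d))
if __name__=='__main__': dish('wrist',(205,80,250,110),(185,0,262,78))
E
python3 dish.py; python3 -c "
from scope import *
analyse('top')" >/dev/null
```

```text
grip top [ 0.57805915 -0.08369666] n 184 ((578.3828735351562, -83.72352600097656), (14.073500633239746, 13.912128448486328), 4.769001007080078)
rim c [ 0.64140926 -0.07358783] r 0.032577726841285654 763
ball [ 0.64063632 -0.0772782 ] [219  32  12  15  57]
yaw 9.066295730972868 len 0.0641515733336794
```

```bash
python3 -m pendant '[[[30,12,-20],0.034,1],[[30,12,-30],0.034,1],[[20,10,-30],0,1],[[0,0,-30],0,1],[[0,0,-25],0,1],[[0,0,0],0,1],[[0,0,0],0,1]]'; python3 -c "
from rig import env
s=env.observe();print(s['position'],s['tool_rot'],s['q'])"
```

```text
time_s: 2.28
position: [0.5797, -0.0937, 0.0867]
tool_rot: [[0.99, 0.143, -0.003], [0.143, -0.99, 0.003], [-0.003, -0.004, -1.0]]
ft_force: [-0.1, -0.5, -0.6]
grip_width: 0.0853
[ 0.57973826 -0.09374092  0.08669965] [[ 0.9897443   0.14281093 -0.00335688]
 [ 0.14282171 -0.98974317  0.0032273 ]
 [-0.00286156 -0.00367364 -0.99998916]] [-20.77338235  33.40587339  80.08009242   0.11391738  66.75949087
  60.9705502 ]
```

```bash
python3 -m pendant '[[[-1,10,0],0.01,1],[[0,0,-15],0,1],[[0,0,-20],0,1],[[0,0,-12],0,1],[[0,0,-6],0,1],[[0,0,0],0,1]]'; python3 -c "
from h import *
s=env.observe();print(s['position'],s['tool_rot'])
shot('wrist','w2.png')"
```

```text
time_s: 3.02
position: [0.5795, -0.0834, 0.0333]
tool_rot: [[0.988, 0.154, 0.001], [0.154, -0.988, 0.001], [0.001, -0.001, -1.0]]
ft_force: [0.7, -0.1, -0.1]
grip_width: 0.0854
[ 0.57954013 -0.08342142  0.03331354] [[ 0.98810805  0.15375701  0.00112367]
 [ 0.15375532 -0.98810788  0.00145683]
 [ 0.0013343  -0.00126674 -0.99999831]]
```

View pics/w2.png

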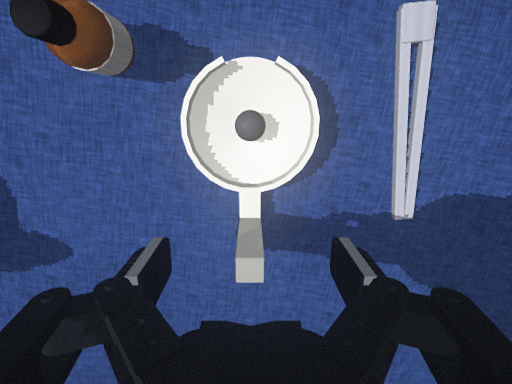

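```bash
python3 -m pendant '[[[-1,0,-4],0,0.3],[[0,0,0],0,-0.1],[[0,0,0],0,-0.4],[[0,0,0],0,-0.5],[[0,0,0],0,-0.55],[[0,0,0],0,-0.6],[[0,0,0],0,-0.65],[[0,0,0],0,-0.7],[[0,0,0],0,-0.75],[[0,0,0],0,-0.85],[[0,0,0],0,-1],[[0,0,0],0,-1]]' 50; python3 -c "
from h import *
s=env.observe();print(s['position'],s['tool_rot'],s['wrist_torque'])
shot('wrist','w3.png')"
```

```text
time_s: 4.58
position: [0.5793, -0.0836, 0.0308]
tool_rot: [[0.988, 0.154, 0.004], [0.154, -0.988, 0.0], [0.004, 0.0, -1.0]]
ft_force: [-0.9, -0.5, 0.7]
grip_width: 0.013
[ 0.57930495 -0.08362145  0.03081233] [[ 9.88075254e-01  1.53915261e-01  4.16952426e-03]
 [ 1.53914694e-01 -9.88084033e-01  4.58464655e-04]
 [ 4.19040505e-03  1.88753469e-04 -9.99991202e-01]] [0.06207187 0.04947884 0.00696157]
```

View pics/w3.png

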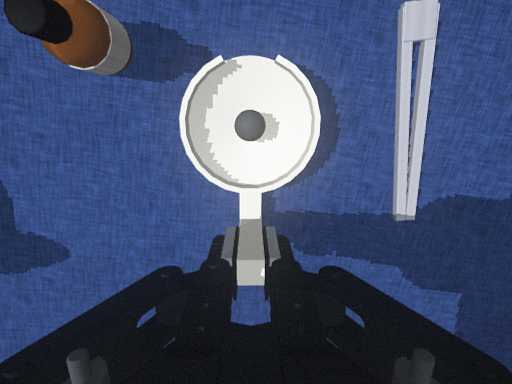

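```bash
python3 -m pendant '[[[0,0,1],0,-1],[[0,0,2],0,-1],[[0,0,3],0,-1],[[0,0,5],0,-1],[[0,0,6],0,-1],[[0,0,6],0,-1],[[0,0,6],0,-1],[[0,0,6],0,-1],[[0,0,5],0,-1],[[0,0,3],0,-1],[[0,0,1],0,-1],[[0,0,0],0,-1]]' 70; python3 -c "
from h import *
s=env.observe();print(s['position'],s['tool_rot'],s['ft_force'],s['wrist_torque'])
shot('wrist','w4.png')"
```

```text
time_s: 6.12
position: [0.5789, -0.0836, 0.0777]
tool_rot: [[0.988, 0.154, 0.003], [0.154, -0.988, 0.001], [0.003, -0.0, -1.0]]
ft_force: [0.9, -0.3, -2.2]
grip_width: 0.0127
[ 0.57888045 -0.08361191  0.07770031] [[ 9.88092332e-01  1.53827252e-01  3.27422944e-03]
 [ 1.53826254e-01 -9.88097755e-01  5.56059633e-04]
 [ 3.32079589e-03 -4.57758099e-05 -9.99994485e-01]] [ 0.88884314 -0.3205527  -2.18613587] [-0.01049637  0.0541616   0.01362196]
```

View pics/w4.png

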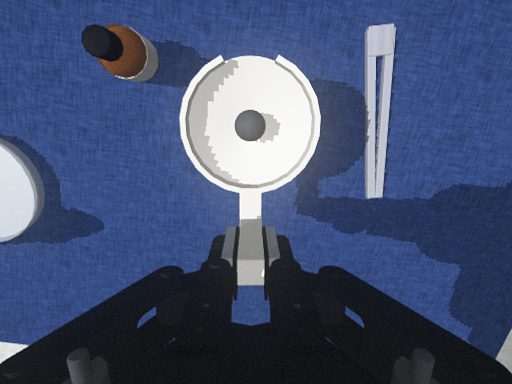

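```bash
python3 -m pendant '[[[0,0,2],0,-1],[[0,0,4],0,-1],[[0,0,6],0,-1],[[0,0,9],0,-1],[[0,0,11],0,-1],[[0,0,12],0,-1],[[0,0,12],0,-1],[[0,0,11],0,-1],[[0,0,9],0,-1],[[0,0,6],0,-1],[[0,0,4],0,-1],[[0,0,2],0,-1]]'; python3 -c "
from h import *
s=env.observe();print(s['position'],s['tool_rot'])"
```

```text
time_s: 7.68
position: [0.5788, -0.0836, 0.1722]
tool_rot: [[0.988, 0.154, 0.004], [0.154, -0.988, 0.0], [0.004, 0.0, -1.0]]
ft_force: [-0.6, 0.0, -1.4]
grip_width: 0.0132
[ 0.57875881 -0.08355488  0.17220937] [[ 9.88081861e-01  1.53886210e-01  3.64292723e-03]
 [ 1.53885766e-01 -9.88088563e-01  4.03576007e-04]
 [ 3.66163952e-03  1.61828516e-04 -9.99993283e-01]]
```

```bash
python3 -m pendant '[[[0,1,0],0.02,-1],[[0,2,0],0.04,-1],[[-1,3,0],0.06,-1],[[-1,4,0],0.07,-1],[[-1,4,0],0.07,-1],[[-1,4,0],0.07,-1],[[-1,4,0],0.07,-1],[[-1,4,0],0.07,-1],[[-1,4,0],0.07,-1],[[-1,4,0],0.07,-1],[[-1,4,0],0.07,-1],[[-1,4,0],0.07,-1]]'; python3 -m pendant '[[[-1,4,0],0.07,-1],[[-1,4,0],0.07,-1],[[-1,4,0],0.07,-1],[[-1,4,0],0.07,-1],[[-1,4,0],0.07,-1],[[-1,4,0],0.07,-1],[[-1,4,0],0.06,-1],[[-1,3,0],0.05,-1],[[-1,2,0],0.04,-1],[[0,1,0],0.02,-1],[[0,0,0],0.01,-1],[[0,0,0],0,-1]]';  python3 -c "
from h import *
s=env.observe();print(s['position'],s['tool_rot'],np.degrees(np.arctan2(s['tool_rot'][1,0],s['tool_rot'][0,0])))
shot('wrist','w5.png');shot('top','top5.png')"
```

```text
time_s: 9.18
position: [0.567, -0.0395, 0.1681]
tool_rot: [[0.591, 0.807, -0.005], [0.807, -0.591, 0.002], [-0.001, -0.006, -1.0]]
ft_force: [0.1, -0.3, -2.0]
grip_width: 0.0128
time_s: 10.68
position: [0.5567, -0.0034, 0.1649]
tool_rot: [[0.002, 1.0, -0.011], [1.0, -0.002, -0.002], [-0.002, -0.011, -1.0]]
ft_force: [-0.5, -0.8, -0.9]
grip_width: 0.0128
[ 0.55673491 -0.00341019  0.16486462] [[ 0.00242101  0.99993623 -0.01103076]
 [ 0.99999543 -0.00244081 -0.00178161]
 [-0.00180842 -0.0110264  -0.99993757]] 89.86128592414657
```

View pics/w5.png

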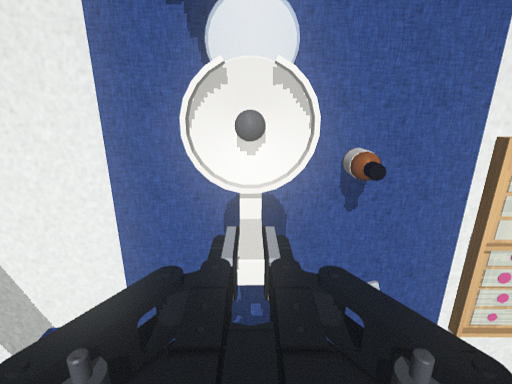

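Run:
```python
from h import *
c,I,D=load('top'); P=cloud(c,D); z=P[...,2]; zb=.134
print(proj(c,[.5567,.06,zb+.02]))
m=(z>zb+.002)&(z<zb+.026)&(abs(P[...,0]-.555)<.06)&(P[...,1]>.015)&(P[...,1]<.11); v,u=np.nonzero(m)
cs=max(cv2.findContours(m.astype('uint8'),0,1)[0],key=cv2.contourArea); print(cv2.contourArea(cs),u.min(),u.max(),v.min(),v.max())
w=ray(c,cs[:,0],zb+.018)[:,:2]; w=w[w[:,1]>.03]; s=np.linalg.lstsq(np.c_[2*w,np.ones(len(w))],(w**2).sum(1),rcond=None)[0]
print('dish',s[:2],np.sqrt(s[2]+s[:2]@s[:2]))
hsv=cv2.cvtColor(I,cv2.COLOR_RGB2HSV); b=m&(hsv[...,2]<110)&(np.hypot(P[...,0]-s[0],P[...,1]-s[1])<.02); v,u=np.nonzero(b); print('ball',b.sum(),ray(c,[u.mean(),v.mean()],zb+.013))
# wrist camera: dish centre px and ball
c,I,D=load('wrist'); print('wrist cam dish px (250,125) ->',ray(c,[250,125],zb+.013), 'rim', ray(c,[250,124],zb+.02))
# tube in wrist? 
cv2.imwrite('pics/c5.png',cv2.resize(cv2.imread('pics/top5.png')[120:250,60:230],None,fx=4,fy=4,interpolation=cv2.INTER_CUBIC))
```

```text
[[152.71299754 179.53022761]]
212.5 135 156 181 198
dish [0.53658973 0.07496163] 0.018512961613187107
ball 0 [[nan nan nan]]
wrist cam dish px (250,125) -> [[0.55692122 0.0609519  0.147     ]] rim [[0.55701142 0.0619205  0.154     ]]<stdin>:8: RuntimeWarning: Mean of empty slice.
  ret = ret.dtype.type(ret / rcount)
```

View pics/c5.png

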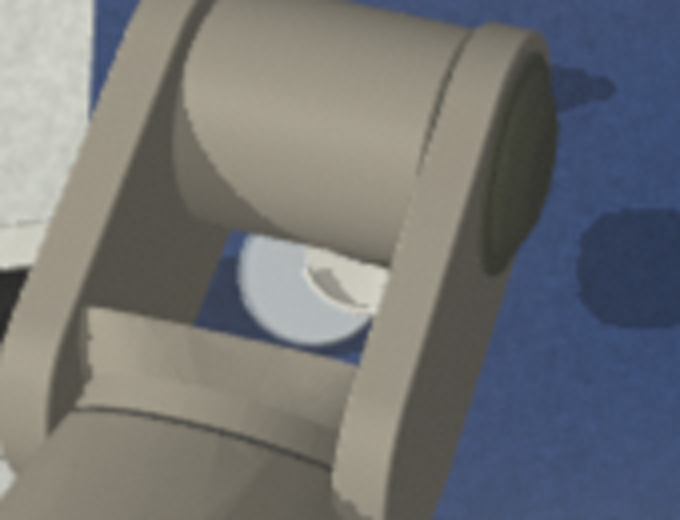

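```bash
python3 -m pendant '[[[0,1,1],0.01,-1],[[-1,2,1],0.02,-1],[[-1,4,1],0.03,-1],[[-1,5,0],0.03,-1],[[-1,6,0],0.02,-1],[[-1,6,0],0.01,-1],[[-1,5,0],0,-1],[[-1,4,0],0,-1],[[0,3,0],0,-1],[[0,1,0],0,-1],[[0,0,0],0,-1],[[0,0,0],0,-1]]';  python3 - <<'E'
from h import *
s=env.observe();print(s['position'],s['tool_rot'],np.degrees(np.arctan2(s['tool_rot'][1,0],s['tool_rot'][0,0])))
shot('wrist','w6.png');c,I,D=shot('scene','scene6.png')
p=proj(c,[.5417,.1009,.15])[0]; print(p, proj(c,[.532,.175,.15]))
u,v=p.astype(int); a,b=max(v-70,0),max(u-90,0)
print(b,a); cv2.imwrite('pics/s6.png',cv2.resize(I[a:a+140,b:b+190,::-1],None,fx=4,fy=4,interpolation=cv2.INTER_CUBIC))
E
```

```text
time_s: 12.28
position: [0.5492, 0.0364, 0.1682]
tool_rot: [[-0.125, 0.992, -0.011], [0.992, 0.125, -0.003], [-0.002, -0.011, -1.0]]
ft_force: [-0.4, 0.6, -1.4]
grip_width: 0.0129
[0.54922697 0.0363556  0.16816307] [[-0.12548325  0.99203978 -0.01053719]
 [ 0.99209411  0.12545671 -0.00314584]
 [-0.00179884 -0.01084863 -0.99993953]] 97.208675491975
[383.47577212 171.38063706] [[417.18440618 166.81356205]]
293 101
```

View pics/s6.png

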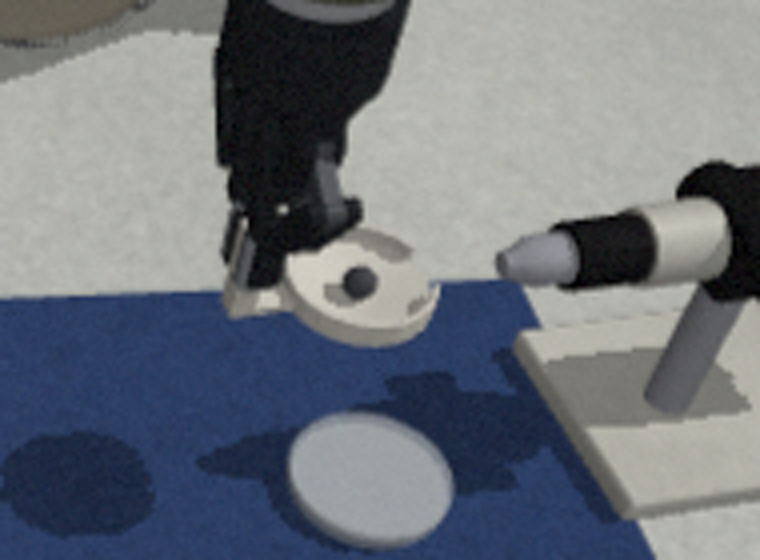

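Run:
```python
from h import *
for n in ('scene','top'):
    if n=='top':
        b=cv2.imread('pics/top1.png'); # top5 has arm; depth only of tube still maybe occluded
    c,I,D=load(n); P=cloud(c,D); z=P[...,2]
    d=np.array([np.cos(np.radians(97.2)),np.sin(np.radians(97.2)),0]); nrm=np.array([d[1],-d[0],0])
    o=np.array([.5417,.1009,.15]); Q=P-o; a=Q@d; l=Q@nrm; h=Q[...,2]; r=np.hypot(l,h)
    m=(a>.055)&(a<.16)&(r<.035); print(n,m.sum(),'a pct',np.percentile(a[m],[0,1,2,5]) if m.any() else '')
    if not m.any(): continue
    for a0 in np.arange(.066,.15,.006):
        k=m&(a>=a0)&(a<a0+.006)
        if k.sum()>5: print('%.3f n%d l %.4f..%.4f h %.4f..%.4f'%(a0,k.sum(),l[k].min(),l[k].max(),h[k].min(),h[k].max()))
    if n=='scene':
        hsv=cv2.cvtColor(I,cv2.COLOR_RGB2HSV); G=hsv[...,2]
        b=(np.hypot(*(np.indices(G.shape)-np.array([171.5,382.7])[:,None,None]))<9)&(G<105); v,u=np.nonzero(b)
        bc=ray(c,[u.mean(),v.mean()],.150)[0]; print('ball px',u.mean(),v.mean(),b.sum(),bc,'along,lat',(bc-o)@d,(bc-o)@nrm)
        dd=D[b]; print('depth-based centre', (c[2]+(bc-c[2])/np.linalg.norm(bc-c[2])*(np.linalg.norm(P[b]-c[2],axis=1).min()+.009)))
        # lens face centre pixel guess on the vertical plane through the axis
        for uv in ([418.5,167],[417.2,166]):
            K,R,oc=c; q=R@np.linalg.inv(K)@np.array([*uv,1.]); t=((o-oc)@nrm)/(q@nrm); X=oc+t*q; print(uv,X,(X-o)@d)
c,I,D=load('wrist'); hsv=cv2.cvtColor(I,cv2.COLOR_RGB2HSV)
b=(np.hypot(*(np.indices(D.shape)-np.array([125,250])[:,None,None]))<22)&(hsv[...,2]<110); b=cv2.morphologyEx(b.astype('uint8'),cv2.MORPH_OPEN,np.ones((5,5))); v,u=np.nonzero(b); print('wrist ball',u.mean(),v.mean(),b.sum(),ray(c,[u.mean(),v.mean()],.150))
```

```text
scene 706 a pct [0.07547221 0.07600078 0.07682132 0.08060875]
0.072 n24 l -0.0063..0.0092 h -0.0072..0.0095
0.078 n30 l -0.0050..0.0117 h -0.0073..0.0095
0.084 n42 l -0.0110..0.0136 h -0.0090..0.0129
0.090 n44 l -0.0102..0.0145 h -0.0070..0.0151
0.096 n35 l -0.0037..0.0152 h -0.0073..0.0146
0.102 n35 l -0.0088..0.0154 h -0.0082..0.0142
0.108 n80 l -0.0158..0.0204 h -0.0180..0.0199
0.114 n52 l -0.0112..0.0202 h -0.0079..0.0184
0.120 n47 l -0.0088..0.0198 h -0.0130..0.0204
0.126 n49 l -0.0102..0.0199 h -0.0127..0.0199
0.132 n50 l -0.0105..0.0202 h -0.0105..0.0195
0.138 n48 l -0.0082..0.0206 h -0.0115..0.0193
0.144 n51 l -0.0121..0.0231 h -0.0088..0.0190
ball px 382.17857142857144 171.44642857142858 56 [0.54174621 0.09817188 0.15      ] along,lat -0.002712403156742915 -0.00029608289591626216
depth-based centre [ 1.13789973 -0.20030397  0.73630008]
[418.5, 167] [0.53195668 0.17802629 0.14927185] 0.07773928420022598
[417.2, 166] [0.53245696 0.17406622 0.15279076] 0.07374774581572328
top 242 a pct [0.13142593 0.13214484 0.13271704 0.13475128]
0.132 n29 l -0.0035..0.0188 h 0.0027..0.0195
0.138 n37 l -0.0124..0.0191 h 0.0027..0.0187
0.144 n50 l -0.0157..0.0179 h 0.0061..0.0195
wrist ball 248.7795275590551 135.73228346456693 127 [[0.54125856 0.0940579  0.15      ]]
```

View pics/w6.png

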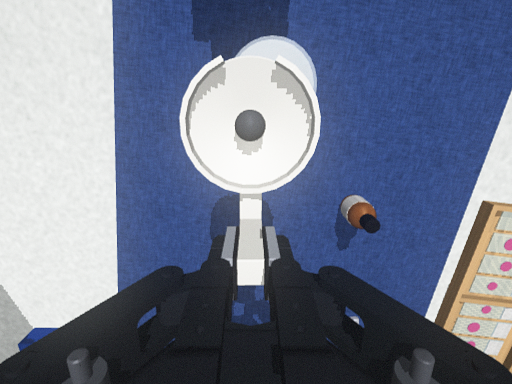

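```bash
python3 -m pendant '[[[0,1,0],0,-1],[[0,1,0],0,-1],[[0,1,0],0,-1],[[0,0,0],0,-1],[[0,0,0],0,-1],[[0,0,0],0,-1],[[0,0,0],0,-1],[[0,0,0],0,-1],[[0,0,0],0,-1],[[0,0,0],0,-1]]';  python3 - <<'E'
from h import *
s=env.observe();R=s['tool_rot'];print(s['position'],R,np.degrees(np.arctan2(R[1,0],R[0,0])),s['qvel'])
c,I,D=shot('wrist','w7.png'); c,I,D=shot('scene','scene7.png')
a=cv2.imread('pics/w7.png')[0:300,100:400]; b=cv2.resize(cv2.imread('pics/scene7.png')[131:206,343:443],(400,300),interpolation=cv2.INTER_CUBIC)
cv2.imwrite('pics/f7.png',np.hstack([a,b]))
b=(np.hypot(*(np.indices(D.shape)-np.array([171.5,384])[:,None,None]))<9)&(I.max(2)<105); v,u=np.nonzero(b); print(u.mean(),v.mean(),b.sum(),ray(c,[u.mean(),v.mean()],.15))
E
```

```text
time_s: 13.62
position: [0.5492, 0.0394, 0.1681]
tool_rot: [[-0.125, 0.992, -0.011], [0.992, 0.125, -0.003], [-0.002, -0.011, -1.0]]
ft_force: [-0.0, 0.1, -1.1]
grip_width: 0.013
[0.54922686 0.03940349 0.16814239] [[-0.12529987  0.99206265 -0.01056591]
 [ 0.99211729  0.12527326 -0.00314628]
 [-0.00179768 -0.01087685 -0.99993923]] 97.19808468226425 [-0.10115075 -0.09363368 -0.00952708  0.05193787  0.02905427 -0.0130779 ]
383.719298245614 171.2982456140351 57 [[0.54148573 0.10146951 0.15      ]]
```

View pics/f7.png

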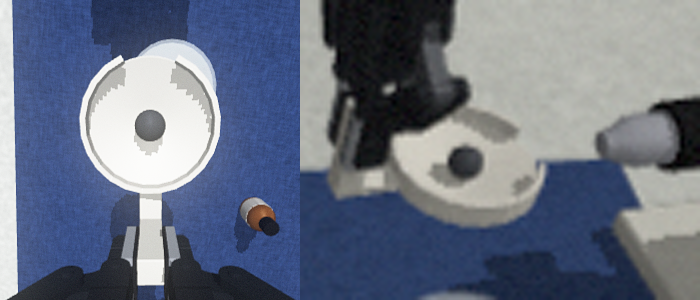

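```bash
python3 -c "
from h import *
print(ticket.close_job())"
```

```text
the job is handed in; nothing more can be done
None
```

I picked the dish up by its grip without turning it and lifted it about 140 mm. I then turned it a quarter turn (88.4°) and moved it in front of the lens. The job was handed in at about 13.7 s, with the arm still holding the dish.

**Final checks:**
- **Facing the lens:** the tool heading is 97.2°, matching the measured scope axis of 97.2°. The dish lies square to the tool in the last wrist picture, so the gap faces the lens.
- **Ball:** it sat in the middle of the dish in every wrist picture I viewed. The scene camera puts it about 1 mm from my estimate of the focus point. Its height works out to 150 mm from the arm's pose.
- **Stillness and tilt:** the arm was still, but the tool had leaned about 0.6° during the turn. The moves could not correct that, so the dish is tilted by about that much.
- **Other things:** I saw no contact with anything else, and forces stayed within a few newtons at every reading.

**Checks that disagreed or failed:**
- **Lens tip:** the first top-view measurement of the lens tip was about 2 to 4 mm too near the dish. I went by the scene camera's depth readings and moved the dish 3 mm closer. The wrist-pose estimate differed from it by about 2 mm along the tube, so the focus position is good to about that.
- **Bad measurements:** the top-camera dish measurement was blocked by the arm. One wrist-camera colour mask gave a wrong ball position, which I threw out after viewing the picture.

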